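# Take the spent filter cassette out of the bench fume extractor

### The job

The filter in the fume extractor is spent. Switch the extractor off at its red rocker switch (press the raised half, the one nearer the front louvres, right down), then pinch the filter cassette's two blue side catches together and draw it straight up until it is completely out of the extractor. Finish still holding the cassette by its catches, upright, still and clear above the top of the extractor; do not let go of it, and leave the foam cups, the bottle and the jar standing where they are.

Things in the scene. Friction and masses are not known exactly. Their poses are not given: they have to be found in the camera images.
- extractor: Bench fume extractor, a fixed white metal box 260 (x) x 220 (y) x 150 mm high; origin at the centre of its underside, on the bench. Its -x face is the front, with black louvres; the hose leaves its +x face. On its flat top: the rocker at x = -85, y = 0, and the filter slot (115 along x, 56 along y, floor 55 mm up) centred at x = 25, y = 0. Nothing else stands up from the top.
- rocker (a joint): Red rocker switch, 34 mm long (x) by 22 mm wide (y), in a black bezel 5 mm high on the extractor's top. 0 = on (front half raised), 0.4 rad = off (front half pressed fully down). Takes about 3 N at its end and stays where it is left; it rocks about the extractor's y axis, 8 mm above the top.
- off_end (a point): Top of the rocker's raised front end, 2 to 3 mm in from the edge; when on it is 100 mm in front (-x) of the extractor's centre and about 14 mm above the extractor's top; it goes down by about 6 mm as the rocker is pressed to off.
- cassette: Filter cassette: white frame 110 (x) x 42 (y) x 95 mm high, tan pleats, 0.2 to 0.45 kg, standing in the slot with 1.5 mm play per side; origin at the centre of its underside, z up, axes along the extractor's. Above the slot shows a rim 116 x 66 mm, 5 mm high, cut away for 22 mm either side of the middle (finger room), and a head with two blue catches up to 134 mm above the origin.
- cassette_foot (a point): The cassette's origin: centre of its underside. Seated it is 55 mm up; the cassette is clear of the slot when this is above 150 mm. Until both catches are pinched, their hooks hold it down.
- cassette_head (a point): Point midway between the two catches' finger pads, 120 mm above the cassette's underside (25 mm above the extractor's top when seated).
- catch_left (a joint): Blue sprung side catch at the cassette's +y side; 0 = sprung out (hooked under the slot's edge), 0.006 m = pushed fully in against its stop. Its hook frees the slot edge at 0.003 to 0.0045 m. Needs 3 N to start and 7 N at the stop.
- catch_left_pad (a point): Middle of the outer face of the left catch's finger pad, 30 mm to the +y side of the cassette's middle, 119 mm above its underside. The pad is 26 mm along x and 30 mm high, flat and ribbed, 60 mm over both pads (48 mm when pinched).
- catch_right (a joint): The same catch at the cassette's -y side; 0 = sprung out, 0.006 m = fully in.
- catch_right_pad (a point): Middle of the outer face of the right catch's finger pad, 30 mm to the -y side, 119 mm above the cassette's underside.
- foam_cup_cream: Paper test cup with a mushroom of cured cream foam, 147 mm high, 94 mm wide at the foam; origin under its centre.
- foam_cup_pink: The same with pale pink foam.
- reagent_bottle: White plastic bottle with a red cap, 64 mm across, 150 mm high; origin under its centre.
- amber_jar: Amber glass jar with a black lid, 66 mm across, 105 mm high; origin under its centre.
Not all that is in view belongs to the job. Leave any yellow look-alike of the reagent_bottle alone.

How it is judged (in metres and radians):
On the way, in this order (a step that is already met when the one before it is completed fails the run):
1. the extractor is switched off (rocker pressed over) with the cassette still seated (value of joint rocker above 0.33 rad and distance of cassette from where it was at the start of the episode below 0.01 m), for 0.1 s.
2. both catches are pinched in by the fingers (value of joint each of catch_left, catch_right above 0.0035 m and contact force between the fingers and cassette above 2 N and z of cassette_foot in the frame of extractor below 0.075 m), for 0.1 s.
At the end, for the whole second after the job is handed in: Rocker off (past 0.33 rad); cassette held by the fingers, both catches in past 3.5 of 6 mm, underside 8 mm or more above the extractor's top, upright within 0.2 rad, under 0.03 m/s, touching nothing but the fingers; cups, bottle and jar upright within 0.15 rad and 25 mm of their places (value of joint rocker above 0.33 rad and value of joint each of catch_left, catch_right above 0.0035 m and contact force between the fingers and cassette above 2 N and z of cassette_foot in the frame of extractor above 0.158 m and angle between cassette's own z axis and vertical below 0.2 rad and linear speed of cassette below 0.03 m/s and contact force between cassette and extractor below 0.1 N and contact force between cassette and foam_cup_cream below 0.1 N and contact force between cassette and foam_cup_pink below 0.1 N and contact force between cassette and reagent_bottle below 0.1 N and contact force between cassette and amber_jar below 0.1 N and angle between each of foam_cup_cream, foam_cup_pink, reagent_bottle, amber_jar's own z axis and vertical below 0.15 rad and distance of each of foam_cup_cream, foam_cup_pink, reagent_bottle, amber_jar from where it was at the start of the episode below 0.025 m); the arm keeps its last pose, push and grip.
It fails at once if the cream foam cup is knocked over or pushed away (angle between foam_cup_cream's own z axis and vertical above 0.4 rad or distance of foam_cup_cream from where it was at the start of the episode above 0.03 m).
It fails at once if the pink foam cup is knocked over or pushed away (angle between foam_cup_pink's own z axis and vertical above 0.4 rad or distance of foam_cup_pink from where it was at the start of the episode above 0.03 m).
It fails at once if the reagent bottle is knocked over or pushed away (angle between reagent_bottle's own z axis and vertical above 0.4 rad or distance of reagent_bottle from where it was at the start of the episode above 0.03 m).
It fails at once if the amber jar is knocked over or pushed away (angle between amber_jar's own z axis and vertical above 0.4 rad or distance of amber_jar from where it was at the start of the episode above 0.03 m).
It also fails if it takes over 42 s, if anything falls off the work surface, if the arm or the gripper's body presses on something with over 40 N, if the wrist force passes 120 N, or if a joint passes its speed limit or range.

### The arm

A 6-joint arm with a two-finger parallel gripper is mounted at the origin on the work surface. World frame = base frame: x ahead of the robot, y to its left, z up, the work surface at z = 0. Lengths are in mm, angles in rad, forces in N, time in s.
With the tool pointing down it reaches from about 300 to 1000 mm from the base axis. Payload 5.1 kg.
Tool frame: the origin (TCP) lies on the centre line of the jaws, within the pads' length; the fingertips stand 14 mm ahead of it and the grasp point (between the pads) lies 5 mm behind it; z points along the fingers, y is the line along which they close (so a half turn about z gives the same grasp; the last joint's range is limited). The gripper opens to 95 mm and grips with 3 to 60 N. Pads are 20 mm wide; open, the fingers measure 119 mm over their backs; the gripper's body (75 mm by 180 mm) begins 59 mm behind the grasp point.
Start: joints at [-1.357, 0.124, 1.65, -0, 1.367, -0.083], TCP at [190.067, -621.578, 228.656] pointing down, gripper open.
Joint ranges: [-2.61, 2.61], [-1.02, 2.33], [0.03, 2.71], [-1.35, 4.49], [0.32, 2.68], [-2.91, 2.91]. Speed limits (rad/s): [2.57, 2.57, 3.14, 3.14, 3.14, 3.14].

### API

Orientations are given as a 3x3 rotation matrix whose columns are the frame's x, y, z axes.
In Python, from plant import read_state, vision, r gives the robot as it stands.
- The arm moves only by the tool send_rows, never from a script. Its argument "moves" is a list of rows, each a list of 3 entries, a list of its own where there are three numbers: the finger opening in cm, from 0 to 9.51, then the shift along the tool's x, y, z in cm, then the turn about the tool's z in degrees. In form: [[hand, [dx, dy, dz], spin], ...]. A call has 1 to 5 rows; each row is the pose to reach, as a shift and turn from the pose commanded when the call began, along the tool's axes at that moment; what a row does not reach only later rows make up. A row lasts 1/10 s, in which the tool goes at most 50 mm and 8.59 degrees, less where a joint would pass 70% of its speed; a pose out of reach is approached as far as the arm can. A call with a gripper value outside its range is refused whole. The fingers move at their own pace and stop on an object; "squeeze" is the grip in N (left out, the last holds). Time passes only in rows, so rows that repeat a pose let the fingers close. It gives the time, the measured TCP pose, the force, the opening and the grip force at its end, in the units of the state.
- read_state(): the state, without advancing time (a new reading comes with each control period).
- vision.capture(name): name is "scene" or "top" or "wrist"; returns (picture, depth): 384x512x3 uint8, red, green, blue; 384x512 float32, mm along the optical axis (not along the pixel's ray), 0 where there is no reading.
- vision.camera_info(name): a dict with "K" (3x3 intrinsics, pixels), "camera_from_world" (4x4, takes a point from world to camera coordinates); the wrist camera has in their place "T_tool_cam" (4x4, takes a point from camera to tool coordinates, whose origin is the TCP and whose axes are the flange's). Camera axes: x right, y down, z forward; pixel columns grow to the right and rows downward; lengths in mm; the calibration is good to about 2 mm. A picture is of the moment at which its call begins: read the wrist's pose just before it. camera_info takes no time and is no camera call.
- r.sign_off(): hands the job in; it is judged then, once.
The state is a dict: "t": time; "joints": joint angles; "qvel": joint speeds; "effort": joint torques, N m; "position": TCP position; "eef_rot": TCP orientation; "contact_force": force on the tool from outside, world axes, zero at the start; "wrist_torque": the same for the moment, N m; "gripper_width": finger opening in mm; "finger_force": force on a finger pad.
Only numpy, scipy, OpenCV 4.12 (cv2) and the standard library are available. Lean on these libraries where they do the work, as an engineer would, in place of code of your own. Each camera call takes 0.05 s, during which the arm holds its last target. There are 200 camera calls.

## Working session

There is one attempt and no reset: what is moved stays moved. The work goes in short steps, Python scripts to look and compute and a tool call to move; the robot and the scene stay as the last step left them, time stands still between calls to the robot, and variables do not carry over. Pictures are saved under pics/ and viewed, at most 10 in all, crops included, and the job is handed in when it is done.

Besides the shell and the picture viewer there is one more tool, called by a JSON object that holds its "fn" and its "kwargs", one argument or row to a line. send_rows: Moves the arm, as the interface text tells. Its arguments: {"type":"object","properties":{"moves":{"type":"array","items":{"type":"array"}},"squeeze":{"type":"number"}},"required":["moves"]}

```bash
mkdir -p pics
cat > h.py <<'E'
import numpy as np, cv2
from plant import read_state, vision, r
def cap(n):
    s=read_state(); p,d=vision.capture(n); i=vision.camera_info(n); K=np.array(i["K"])
    if n=="wrist":
        T=np.eye(4);T[:3,:3]=s["eef_rot"];T[:3,3]=s["position"];W=T@np.array(i["T_tool_cam"])
    else: W=np.linalg.inv(np.array(i["camera_from_world"]))
    return p,d,K,W
def pts(d,K,W):
    v,u=np.mgrid[:d.shape[0],:d.shape[1]]
    c=np.stack([(u-K[0,2])/K[0,0]*d,(v-K[1,2])/K[1,1]*d,d],-1)
    return c@W[:3,:3].T+W[:3,3]
def save(n,p): cv2.imwrite(f"pics/{n}.png",p[:,:,::-1])
E
python3 - <<'E'
from h import *
out=[]
for n in("scene","top"):
    p,d,K,W=cap(n); np.savez(f"{n}.npz",p=p,d=d,K=K,W=W); out.append(p); print(n,W.round(2).tolist(),K.tolist())
    save(n,p)
s=read_state();print(s["t"],s["position"],np.round(s["eef_rot"],3).tolist())
E
```

```text
scene [[-0.74, 0.52, -0.43, 980.45], [0.68, 0.57, -0.46, 412.12], [0.01, -0.63, -0.77, 721.0], [0.0, 0.0, 0.0, 1.0]] [[347.5083618966093, 0.0, 253.81474823710334], [0.0, 347.5083618966093, 196.0082034982499], [0.0, 0.0, 1.0]]
top [[-0.03, -1.0, 0.07, 564.69], [-1.0, 0.03, 0.02, 41.66], [-0.03, -0.07, -1.0, 1285.99], [0.0, 0.0, 0.0, 1.0]] [[496.93061761976, 0.0, 262.596379822378], [0.0, 496.93061761976, 195.74268673209022], [0.0, 0.0, 1.0]]
0.1 [ 189.98066598 -621.03755918  227.52827648] [[0.956, 0.292, -0.0], [0.292, -0.956, 0.002], [0.0, -0.002, -1.0]]
```

View pics/scene.png

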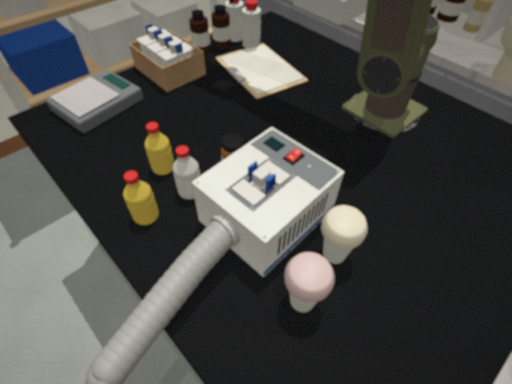

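View pics/top.png

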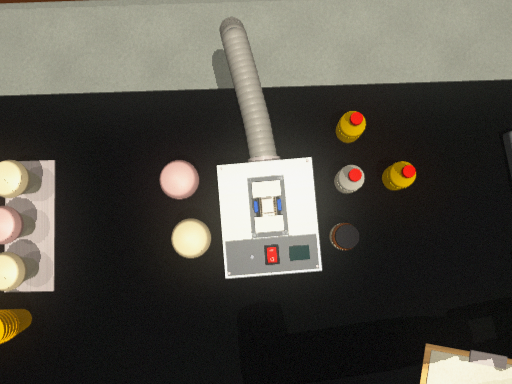

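The top view shows the extractor at (270,216), with the rocker at (272,254) and the blue catches at (257,207) and (280,205). The cups are at (180,180) and (191,239), the bottle at (349,179) and the jar at (344,237). Other red things are the caps at (351,119), (355,175) and (408,171). The only other blue is the bin and vial caps in the scene view. I choose the red patch and the blue pair on the white box.

Run:
```python
from h import *
def ray(K,W,uv,z):
    c=W[:3,:3]@np.array([(uv[0]-K[0,2])/K[0,0],(uv[1]-K[1,2])/K[1,1],1]); o=W[:3,3]
    return o+c*(z-o[2])/c[2]
for n,box in(("top",(215,320,150,280)),("scene",(190,350,125,280))):
    f=np.load(n+".npz");p,d,K,W=[f[k] for k in"pdKW"]
    P=pts(d,K,W);u0,u1,v0,v1=box
    M=np.zeros(d.shape,bool);M[v0:v1,u0:u1]=1
    t=M&(abs(P[...,2]-150)<8)&(d>0)
    cn=max(cv2.findContours(t.astype(np.uint8),0,2)[0],key=cv2.contourArea)
    hull=cv2.convexHull(cn); q=P[hull[:,0,1],hull[:,0,0],:2].astype(np.float32)
    R=cv2.minAreaRect(q);print(n,"rect",R,"z med",np.median(P[t][:,2]))
    h=cv2.cvtColor(p,cv2.COLOR_RGB2HSV)
    red=M&((h[...,0]<8)|(h[...,0]>172))&(h[...,1]>150)&(h[...,2]>70)
    blue=M&(abs(h[...,0].astype(int)-112)<14)&(h[...,1]>110)
    for nm,m,z in(("red",red,161),("blue",blue,184)):
        k,L,S,C=cv2.connectedComponentsWithStats(m.astype(np.uint8))
        for i in range(1,k):
            if S[i,4]>12: print(nm,S[i],C[i].round(1),ray(K,W,C[i],z).round(1),"depth",np.median(P[L==i],0).round(1),"ztop",np.percentile(P[L==i][:,2],90).round(1))
f=np.load("top.npz");p,d,K,W=[f[k] for k in"pdKW"];P=pts(d,K,W)
for nm,(u,v) in dict(pink=(180,180),cream=(191,239),bottle=(349,179),jar=(344,237)).items(): print(nm,P[v,u].round(0))
save("crop",cv2.resize(p[150:285,150:370],None,fx=3.5,fy=3.5,interpolation=2))
```

```text
top rect ((600.7935180664062, 56.85212707519531), (260.3647155761719, 220.42630004882812), 3.291304588317871) z med 150.57085335325564
red [267 247  11  16 139] [271.5 254.5] [515.5  51.5 161. ] depth [516.2  50.9 160.6] ztop 163.9
blue [277 199   4  11  35] [278.9 203.9] [627.6  32.  184. ] depth [627.   31.8 189.1] ztop 191.0
blue [254 201   4  11  39] [255.5 206.1] [624.  84. 184.] depth [624.   84.6 188.6] ztop 191.1
scene rect ((601.8531494140625, 54.205726623535156), (262.17633056640625, 221.2858123779297), 3.445746421813965) z med 151.50784014979536
red [286 150  16  13  94] [293.6 156. ] [520.5  52.9 161. ] depth [519.7  54.7 161.1] ztop 163.8
blue [249 163   8  18  55] [251.5 169.3] [635.   35.2 184. ] depth [635.4  33.5 184.6] ztop 190.3
blue [266 175   9  17  93] [269.7 182.2] [632.   87.5 184. ] depth [629.1  85.8 182.9] ztop 190.5
pink [691. 258. 148.]
cream [555. 235. 151.]
bottle [ 684. -134.  128.]
jar [ 550. -120.  102.]
```

View pics/crop.png

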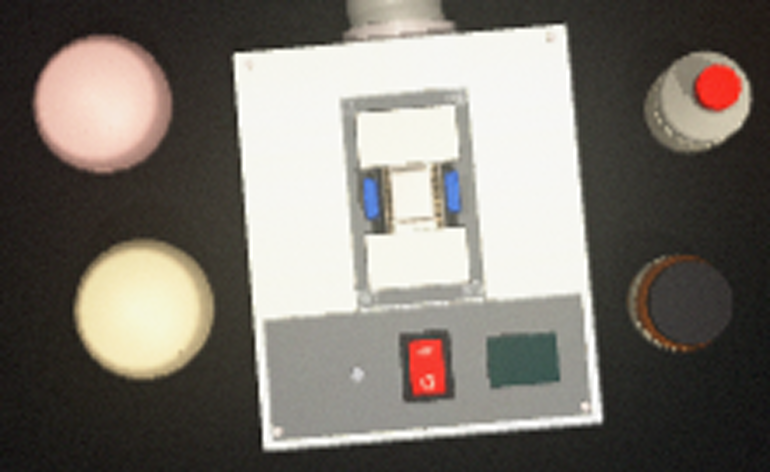

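The crop confirms the red rocker (428,367) in its black bezel and the two blue catches (372,195) and (452,190) on the white box. The extractor fits at (601,55.5), 260x220 with its top at 150.5, yaw +3.4°. That puts off_end near (501,50) and the cassette head at (626,57.5), which agrees with the blue midpoint (626,58).

{"fn": "send_rows", "kwargs": {
  "moves": [
    [4,[3,-3.3,-2],4],
    [2,[6,-6.8,-4],8],
    [0,[9.5,-10.5,-4],13.6],
    [0,[13,-14.4,-4],13.6],
    [0,[16,-17.9,-4],13.6]
  ]
}}

```text
t: 0.6
position: [291.1, -401.7, 268.3]
eef_rot: [[0.998, 0.059, 0.0], [0.059, -0.998, 0.0], [0.0, -0.0, -1.0]]
contact_force: [0.3, -0.5, 0.2]
gripper_width: 60.5
finger_force: 0.0
```

```bash
cat > go.py <<'E'
import sys
from h import *
def go(x,y,z,yaw=3.4):
    s=read_state();R=np.array(s["eef_rot"]);p=np.array(s["position"])
    a=np.degrees(np.arctan2(R[1,0],R[0,0]))
    print("t",round(s["t"],2),"pos",p.round(1),"yaw",a.round(2),"w",round(s["gripper_width"],1),"F",np.round(s["contact_force"],1),"ff",s["finger_force"],"z",R[:,2].round(3))
    print("shift cm",(R.T@(np.array([x,y,z])-p)/10).round(2),"spin",(a-yaw).round(2))
if __name__=="__main__": go(*map(float,sys.argv[1:]))
E
python3 go.py 500 50 250
```

```text
t 0.6 pos [ 291.1 -401.7  268.3] yaw 3.37 w 60.5 F [ 0.3 -0.5  0.2] ff 0.0 z [ 0.  0. -1.]
shift cm [ 23.51 -43.86   1.85] spin -0.03
```

{"fn": "send_rows", "kwargs": {
  "moves": [
    [0,[2.2,-4.2,0],0],
    [0,[4.4,-8.4,0],0],
    [0,[6.6,-12.6,0],0],
    [0,[8.8,-16.8,0],0],
    [0,[11,-21,0],0]
  ]
}}

```text
t: 1.1
position: [388.2, -185.5, 268.3]
eef_rot: [[0.998, 0.059, 0.0], [0.059, -0.998, 0.0], [0.0, -0.0, -1.0]]
contact_force: [1.3, -0.5, -0.3]
gripper_width: 20.7
finger_force: 0.0
```

{"fn": "send_rows", "kwargs": {
  "moves": [
    [0,[2.4,-4.3,0],0],
    [0,[4.8,-8.6,0],0],
    [0,[7.2,-12.9,0],0],
    [0,[9.6,-17.2,0],0],
    [0,[12,-21.3,1],0]
  ]
}}

```text
t: 1.6
position: [496.3, 34.6, 259.9]
eef_rot: [[0.998, 0.06, 0.003], [0.06, -0.998, -0.0], [0.003, 0.0, -1.0]]
contact_force: [1.0, -1.9, 0.7]
gripper_width: 0.9
finger_force: 0.0
```

```bash
python3 go.py 500 49.6 190
python3 - <<'E'
from h import *
p,d,K,W=cap("wrist"); save("w1",p); print(W.round(2).tolist(),K.tolist())
h=cv2.cvtColor(p,cv2.COLOR_RGB2HSV)
for nm,m in(("red",((h[...,0]<8)|(h[...,0]>172))&(h[...,1]>150)&(h[...,2]>70)),("blue",(abs(h[...,0].astype(int)-112)<14)&(h[...,1]>110))):
    k,L,S,C=cv2.connectedComponentsWithStats(m.astype(np.uint8)); P=pts(d,K,W)
    for i in range(1,k):
        if S[i,4]>60: print(nm,S[i],C[i].round(0),np.median(P[L==i],0).round(1),np.percentile(P[L==i],[3,97],axis=0).round(1).tolist())
E
```

```text
t 1.6 pos [496.3  34.6 259.9] yaw 3.45 w 0.9 F [ 1.  -1.9  0.7] ff 0.0 z [ 0.003 -0.    -1.   ]
shift cm [ 0.44 -1.48  6.99] spin 0.05
[[0.06, -0.95, -0.29, 579.02], [-1.0, -0.06, -0.02, 41.35], [-0.0, 0.29, -0.96, 416.7], [0.0, 0.0, 0.0, 1.0]] [[319.64811377380096, 0.0, 258.1059218305984], [0.0, 319.64811377380096, 191.48728514580998], [0.0, 0.0, 1.0]]
red [ 225  151   30   43 1058] [239. 171.] [517.7  53.2 160.8] [[499.9, 41.8, 155.0], [532.4, 64.6, 164.8]]
blue [186   0  27  47 976] [199.  23.] [621.7  82.3 187.5] [[610.4, 79.5, 147.5], [633.5, 96.9, 190.6]]
blue [266   0  16  47 678] [273.  22.] [626.7  34.3 188.9] [[614.2, 29.6, 55.6], [655.4, 37.6, 190.7]]
```

View pics/w1.png

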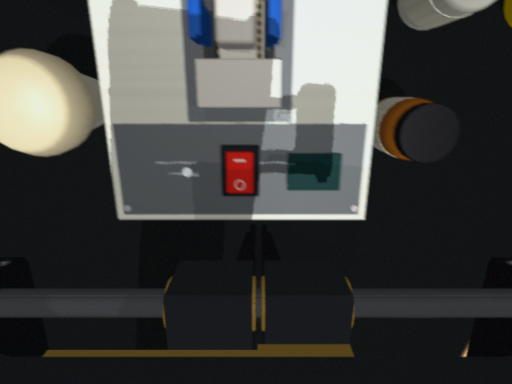

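The wrist view shows the rocker at (239,171) with its centre near (517,52) and z 161, which agrees with the top view. The fingers are closed. I'll line up above the raised front half.

{"fn": "send_rows", "kwargs": {
  "moves": [
    [0,[0.4,-1.5,3],0],
    [0,[0.4,-1.5,6],0],
    [0,[0.4,-1.5,6.6],0],
    [0,[0.4,-1.5,6.6],0]
  ]
}}

```text
t: 2.05
position: [497.2, 47.4, 191.2]
eef_rot: [[0.998, 0.059, -0.003], [0.059, -0.998, 0.0], [-0.003, -0.0, -1.0]]
contact_force: [0.1, 0.2, -0.1]
gripper_width: 0.7
finger_force: 0.0
```

```bash
python3 go.py 500 50.5 171.5
```

```text
t 2.05 pos [497.2  47.4 191.2] yaw 3.4 w 0.7 F [ 0.1  0.2 -0.1] ff 0.0 z [-0.003  0.    -1.   ]
shift cm [ 0.3  -0.29  1.97] spin -0.0
```

{"fn": "send_rows", "kwargs": {
  "moves": [
    [0,[0.3,-0.3,0.6],0],
    [0,[0.3,-0.3,1.0],0],
    [0,[0.3,-0.3,1.4],0],
    [0,[0.3,-0.3,1.7],0],
    [0,[0.3,-0.3,1.8],0]
  ]
}}

```text
t: 2.55
position: [500.9, 50.4, 175.2]
eef_rot: [[0.998, 0.059, -0.001], [0.059, -0.998, -0.0], [-0.001, 0.0, -1.0]]
contact_force: [-4.2, -1.4, 6.4]
gripper_width: 0.0
finger_force: 3.1
```

{"fn": "send_rows", "kwargs": {
  "moves": [
    [0,[0,0,0.1],0],
    [0,[0,0,0.2],0],
    [0,[0,0,0.2],0]
  ]
}}

```text
t: 2.85
position: [500.8, 50.4, 174.6]
eef_rot: [[0.998, 0.059, -0.001], [0.059, -0.998, -0.001], [-0.001, 0.001, -1.0]]
contact_force: [-7.2, -1.2, 10.0]
gripper_width: 0.4
finger_force: 5.1
```

{"fn": "send_rows", "kwargs": {
  "moves": [
    [0,[0,0,0.2],0],
    [0,[0,0,0.4],0],
    [0,[0,0,0.4],0]
  ]
}}

```text
t: 3.15
position: [500.9, 50.5, 173.5]
eef_rot: [[0.998, 0.06, -0.001], [0.06, -0.998, -0.001], [-0.001, 0.001, -1.0]]
contact_force: [-13.1, -1.0, 22.5]
gripper_width: 0.6
finger_force: 12.8
```

```bash
python3 go.py 500 50.5 171.5
```

```text
t 3.15 pos [500.9  50.5 173.5] yaw 3.42 w 0.6 F [-13.1  -1.   22.5] ff 12.848085119621828 z [-0.001 -0.001 -1.   ]
shift cm [-0.09 -0.01  0.2 ] spin 0.02
```

{"fn": "send_rows", "kwargs": {
  "moves": [
    [0,[0,0,-2],0],
    [0,[0,0,-6],0],
    [2,[-2,0,-9],0],
    [4,[-3,0,-9],0],
    [6,[-3,0,-9],0]
  ]
}}

```text
t: 3.65
position: [470.9, 48.9, 259.3]
eef_rot: [[0.998, 0.059, 0.002], [0.059, -0.998, 0.0], [0.002, 0.0, -1.0]]
contact_force: [-0.1, 0.8, -0.8]
gripper_width: 19.1
finger_force: 0.0
```

```bash
python3 go.py 626 57.5 250
python3 - <<'E'
from h import *
p,d,K,W=cap("wrist"); P=pts(d,K,W)
h=cv2.cvtColor(p,cv2.COLOR_RGB2HSV)
m=((h[...,0]<8)|(h[...,0]>172))&(h[...,1]>150)&(h[...,2]>70)
c=np.array([516.2,50.5]);ax=np.array([.998,.059]);Q=P[m];x=(Q[:,:2]-c)@ax
for a in range(-18,18,4):
    k=(x>=a)&(x<a+4); print(a+2,k.sum(),np.median(Q[k][:,2]).round(1) if k.any() else None)
v,u=np.argwhere(m).mean(0).astype(int)
w=p[v-45:v+45,u-60:u+60]; ts,_,_,_=cap("scene"); 
save("c2",np.hstack([cv2.resize(w,(400,300)),cv2.resize(ts[120:210,225:345],(400,300))]))
E
```

```text
t 3.65 pos [470.9  48.9 259.3] yaw 3.4 w 19.1 F [-0.1  0.8 -0.8] ff 0.0 z [ 0.002  0.    -1.   ]
shift cm [15.53  0.06  0.97] spin 0.0
-16 95 158.6
-12 102 159.4
-8 105 160.2
-4 131 160.8
0 145 161.8
4 145 162.5
8 108 163.4
12 144 164.2
16 138 162.7
```

View pics/c2.png

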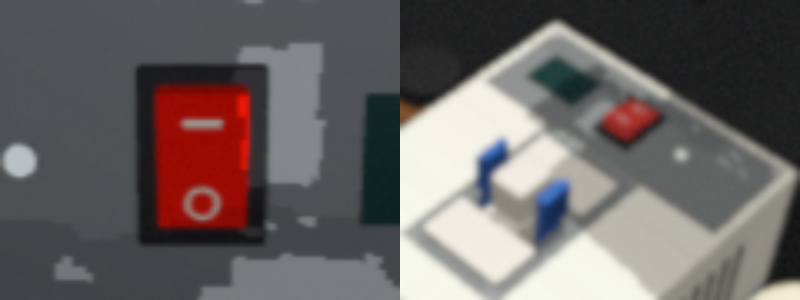

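The wrist crop shows the rocker's "O" end (202,203) down and the scene crop shows the "I" end raised. The depth slope is now +0.2 rad with the front low, so the rocker is off. Next I'll go over the cassette with the jaws open.

{"fn": "send_rows", "kwargs": {
  "moves": [
    [9.5,[4,0,0],0],
    [9.5,[8,0,0],0],
    [9.5,[12,0,0],0],
    [9.5,[14.5,0,0],0],
    [9.5,[15.5,0,0],0]
  ]
}}

```text
t: 4.25
position: [627.2, 58.1, 255.4]
eef_rot: [[0.998, 0.059, -0.004], [0.059, -0.998, -0.0], [-0.004, -0.0, -1.0]]
contact_force: [-0.5, 0.3, 0.8]
gripper_width: 67.2
finger_force: 0.0
```

{"fn": "send_rows", "kwargs": {
  "moves": [
    [9.5,[0,0,0],0],
    [9.5,[0,0,0],0],
    [9.5,[0,0,0],0],
    [9.5,[0,0,0],0]
  ]
}}

```text
t: 4.65
position: [625.1, 58.1, 259.0]
eef_rot: [[0.998, 0.059, 0.0], [0.059, -0.998, -0.0], [0.0, 0.0, -1.0]]
contact_force: [0.3, 0.2, -0.1]
gripper_width: 94.2
finger_force: 0.0
```

```bash
python3 go.py 626 57.5 172
python3 - <<'E'
from h import *
n="top"
for n in("wrist","top"):
    p,d,K,W=cap(n); P=pts(d,K,W); print(n)
    h=cv2.cvtColor(p,cv2.COLOR_RGB2HSV)
    m=(abs(h[...,0].astype(int)-112)<14)&(h[...,1]>110)&(abs(P[...,0]-626)<40)&(abs(P[...,1]-57)<60)&(P[...,2]>183)
    k,L,S,C=cv2.connectedComponentsWithStats(m.astype(np.uint8))
    for i in range(1,k):
        if S[i,4]>10: print(S[i],np.median(P[L==i],0).round(1),np.percentile(P[L==i],[5,95],axis=0).round(1).tolist())
save("w3",cap("wrist")[0])
E
```

```text
t 4.65 pos [625.1  58.1 259. ] yaw 3.41 w 94.2 F [ 0.3  0.2 -0.1] ff 0.0 z [ 0. -0. -1.]
shift cm [0.08 0.07 8.7 ] spin 0.01
wrist
[221 190  12  34 357] [625.3  83.9 189.5] [[613.6, 80.1, 185.3], [635.8, 87.6, 190.6]]
[289 190  12  35 337] [627.9  32.4 189.3] [[616.6, 28.8, 186.3], [638.9, 36.1, 190.5]]
top
```

View pics/w3.png

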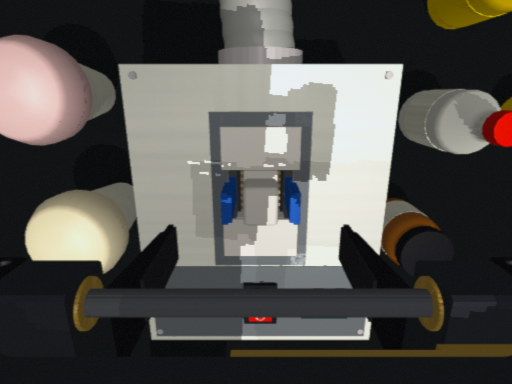

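The wrist view shows the jaws open either side of the blue catches (228,201) and (292,200), well centred; their midpoint is (626.6,58.1). Nothing lies in the finger paths, so I'll go down.

{"fn": "send_rows", "kwargs": {
  "moves": [
    [9.5,[0.1,0,3],0],
    [9.5,[0.1,0,6],0],
    [9.5,[0.1,0,8],0],
    [9.5,[0.1,0,8.7],0],
    [9.5,[0.1,0,8.7],0]
  ]
}}

```text
t: 5.3
position: [626.1, 58.2, 170.6]
eef_rot: [[0.998, 0.059, -0.002], [0.059, -0.998, -0.0], [-0.002, -0.0, -1.0]]
contact_force: [-0.9, -0.2, -0.1]
gripper_width: 95.1
finger_force: 0.0
```

{"fn": "send_rows", "kwargs": {
  "moves": [
    [4,[0,0,0],0],
    [4,[0,0,0],0],
    [4,[0,0,0],0],
    [4,[0,0,0],0],
    [4,[0,0,0],0]
  ],
  "squeeze": 25
}}

```text
t: 5.8
position: [627.1, 58.0, 172.2]
eef_rot: [[0.998, 0.059, 0.001], [0.059, -0.998, -0.0], [0.001, 0.001, -1.0]]
contact_force: [-1.5, -2.0, 1.1]
gripper_width: 59.9
finger_force: 0.7
```

{"fn": "send_rows", "kwargs": {
  "moves": [
    [4,[0,0,0],0],
    [4,[0,0,0],0],
    [4,[0,0,0],0],
    [4,[0,0,0],0],
    [4,[0,0,0],0]
  ]
}}

```text
t: 6.3
position: [627.2, 57.8, 172.5]
eef_rot: [[0.998, 0.059, 0.001], [0.059, -0.998, -0.001], [0.001, 0.001, -1.0]]
contact_force: [-1.1, -2.5, 5.4]
gripper_width: 45.0
finger_force: 25.0
```

{"fn": "send_rows", "kwargs": {
  "moves": [
    [4,[0,0,0],0],
    [4,[0,0,0],0],
    [4,[0,0,-0.3],0],
    [4,[0,0,-0.7],0],
    [4,[0,0,-1.2],0]
  ],
  "squeeze": 30
}}

```text
t: 6.8
position: [625.6, 58.5, 181.7]
eef_rot: [[0.998, 0.059, -0.004], [0.059, -0.998, 0.001], [-0.004, -0.001, -1.0]]
contact_force: [0.2, -0.2, -4.5]
gripper_width: 44.2
finger_force: 30.0
```

```bash
python3 go.py 626 57.5 172
python3 - <<'E'
from h import *
p,d,K,W=cap("wrist"); save("w4",p)
E
```

```text
t 6.8 pos [625.6  58.5 181.7] yaw 3.41 w 44.2 F [ 0.2 -0.2 -4.5] ff 29.998822510242462 z [-0.004  0.001 -1.   ]
shift cm [0.03 0.1  0.97] spin 0.01
```

View pics/w4.png

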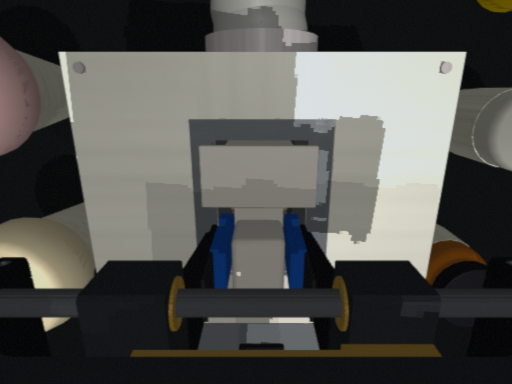

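The wrist view shows the head between the fingers, with the catches (222,250) and (294,250) pinched and the rim (258,175) rising off the slot. The load is 4.5 N, which fits the cassette's weight. I'll draw it straight up.

{"fn": "send_rows", "kwargs": {
  "moves": [
    [4,[0,0,-0.8],0],
    [4,[0,0,-1.8],0],
    [4,[0,0,-2.8],0],
    [4,[0,0,-3.8],0],
    [4,[0,0,-4.8],0]
  ]
}}

```text
t: 7.35
position: [627.1, 58.2, 233.1]
eef_rot: [[0.998, 0.059, 0.001], [0.059, -0.998, 0.0], [0.001, -0.0, -1.0]]
contact_force: [0.4, 0.3, -4.1]
gripper_width: 44.5
finger_force: 30.0
```

{"fn": "send_rows", "kwargs": {
  "moves": [
    [4,[0,0,-1.2],0],
    [4,[0,0,-2.4],0],
    [4,[0,0,-3.6],0],
    [4,[0,0,-4.8],0],
    [4,[0,0,-6],0]
  ]
}}

```text
t: 7.85
position: [626.9, 58.2, 292.8]
eef_rot: [[0.998, 0.059, 0.0], [0.059, -0.998, 0.0], [0.0, -0.0, -1.0]]
contact_force: [-0.2, 0.2, -3.9]
gripper_width: 44.4
finger_force: 30.0
```

{"fn": "send_rows", "kwargs": {
  "moves": [
    [4,[0,0,-1],0],
    [4,[0,0,-2],0],
    [4,[0,0,-2.5],0],
    [4,[0,0,-2.8],0],
    [4,[0,0,-2.8],0]
  ]
}}

```text
t: 8.35
position: [627.0, 58.2, 319.9]
eef_rot: [[0.998, 0.059, 0.0], [0.059, -0.998, 0.0], [0.0, 0.0, -1.0]]
contact_force: [-0.4, -0.1, -4.3]
gripper_width: 44.6
finger_force: 30.0
```

{"fn": "send_rows", "kwargs": {
  "moves": [
    [4,[0,0,0],0],
    [4,[0,0,0],0],
    [4,[0,0,0],0],
    [4,[0,0,0],0],
    [4,[0,0,0],0]
  ]
}}

```text
t: 8.85
position: [626.8, 58.2, 319.5]
eef_rot: [[0.998, 0.059, -0.0], [0.059, -0.998, 0.0], [-0.0, -0.0, -1.0]]
contact_force: [-0.5, 0.4, -3.6]
gripper_width: 44.2
finger_force: 30.0
```

```bash
python3 go.py 626 57.5 172
python3 - <<'E'
from h import *
p,d,K,W=cap("scene"); save("s5",cv2.resize(p[60:300,170:400],None,fx=2.5,fy=2.5))
E
```

```text
t 8.85 pos [626.8  58.2 319.5] yaw 3.4 w 44.2 F [-0.5  0.4 -3.6] ff 29.999146163463593 z [-0.  0. -1.]
shift cm [-0.08  0.06 14.75] spin 0.0
```

View pics/s5.png

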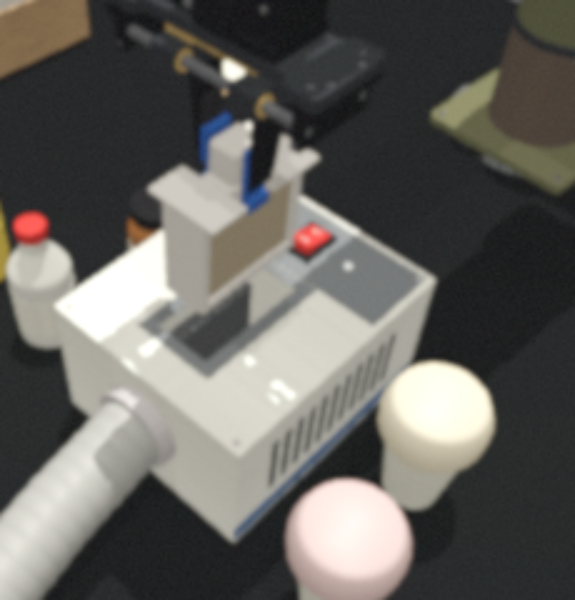

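The scene crop shows the cassette upright and held by its catches. Its foot (195,300) is well above the empty slot (210,330), the rocker (312,238) is off, and the cups, bottle and jar are standing.

```bash
python3 -c "
from plant import r
print(r.sign_off())"
```

```text
the job is handed in; nothing more can be done
None
```

I switched the extractor off and drew the cassette out; it is held upright and still by its catches, about 50 mm above the extractor's top, with the cups, bottle and jar left standing, and I've handed the job in (no verdict came back).

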